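Clamp a watch in its holder with the T-key

TASK

Lift the red T-handled key out of its wooden stand and set its flat tip into the round socket of the black watch holder; press only lightly and turn it until it drops fully home in the slot, never forcing it (keep well under 20 N). Then turn the key clockwise until its red bar lines up with the two white index marks, which closes the jaw on the watch, and let go, leaving the key standing upright in the socket. Leave the other things on the bench where they are.

Things in the scene. Friction and masses are not known exactly. Their poses are not given: they have to be found in the camera images.
- key: Loose T-key, 140 g, upright in the stand. Origin: centre of the tip's underside; z up the shank, x along the bar; same after a half turn. From the tip up: flat tenon 20 (x) x 6 (y) mm, 14 mm high; round shank 20.6 mm across from 14 mm (its shoulder) to 70 mm; flange 32 mm across at 45 to 49 mm; red bar 64 x 12 x 17 mm at 70 to 87 mm.
- key_bar (a point): Centre of the key's red bar, 78.5 mm above the tip's underside; axes as the key's. Grip the bar here from above, across its 12 mm width (y).
- stand: Fixed dark wooden block 56 x 56 x 50 mm high, origin under its centre. The key hangs by its flange in an upright 25 mm through hole at the centre (tip 5 mm above the bench) and comes out straight upwards. The block and the white tray swap places in some starts.
- holder: Fixed black watch holder, plate 100 (x) x 170 (y) mm, y from -45 to +125 mm; origin on the bench under the socket's axis, z up. Socket block 90 x 74 mm, 38 mm high; two white index marks on it lie along x, one each side of the socket. A watch lies at y = +83 mm (nothing there above 46 mm) between a fixed jaw and a jaw that the spindle drives.
- socket (a point): Centre of the spindle's brass face, 50 mm above the bench, axes as the holder's. The face does not yield. A through slot 22 x 8.2 mm in it takes the tenon within about 6 degrees of its direction; the tenon goes in 14 mm, until the shank's shoulder rests on the face. The spindle turns with 0.05 N m of friction (a key pressed harder than about 8 N can drag it along) and stays where left.
- socket_rim (a point): Centre of the mouth of the fixed steel guide collar (outside 41 mm, 10 mm above the brass face): a funnel from 30 mm across down to a 22 mm bore in the last 4 mm. The slot's direction below it is not reported: it starts 20 to 75 degrees anticlockwise, seen from above, of the line of the marks (holder's x). Spindle stops: 81 degrees anticlockwise of the marks and 20 degrees past them clockwise.
- tray: Bystander: loose white parts tray 75 x 75 x 18 mm, origin at the centre of its underside.
- loupe: Bystander: black eye loupe, 36 mm diameter, 30 mm high, origin under its centre.
- jar: Bystander: small jar with blue cap, 44 mm diameter, 50 mm high, origin under its centre.
- screwdriver: Bystander: screwdriver with yellow handle, 150 mm long, lying on the left.
- watch: Bystander: loose steel watch with blue dial, about 110 x 40 x 12 mm, origin under its centre.
- cup: Bystander: small white cup, 60 mm diameter, 45 mm high, origin under its centre.

How it is judged:
By the outcome, as a careful person would: the job done as asked, in the order asked, and still so for the second after the job is handed in, with the robot touching nothing.
It also fails if it takes over 67 s, if anything falls off the work surface, if the arm or the gripper's body presses on something with over 40 N, if the wrist force passes 120 N, or if a joint passes its speed limit or range.

ROBOT

A 6-joint arm with a two-finger parallel gripper is mounted at the origin on the work surface. World frame = base frame: x ahead of the robot, y to its left, z up, the work surface at z = 0. Lengths are in m, angles in rad, forces in N, time in s.
With the tool pointing down it reaches from about 0.325 to 1 m from the base axis. Payload 5.1 kg.
Tool frame: the origin (TCP) lies on the centre line of the jaws, within the pads' length; the fingertips stand 8 mm ahead of it and the grasp point (between the pads) lies 11 mm behind it; z points along the fingers, y is the line along which they close (so a half turn about z gives the same grasp; the last joint's range is limited). The gripper opens to 85 mm and grips with 20 to 120 N. Pads are 22 mm wide; open, the fingers measure 114 mm over their backs; the gripper's body (76 mm by 85 mm) begins 54 mm behind the grasp point. The pads swing forward as they close: fully open they stand 13 mm farther back than shut.
Start: joints at [-1.212, 0.124, 1.65, -0, 1.367, -0.083], TCP at [0.278, -0.588, 0.239] pointing down, gripper open.
Joint ranges: [-2.61, 2.61], [-1.02, 2.33], [0.03, 2.71], [-1.35, 4.49], [0.32, 2.68], [-2.91, 2.91]. Speed limits (rad/s): [2.57, 2.57, 3.14, 3.14, 3.14, 3.14].

INTERFACE

Orientations are given as a rotation vector (axis times angle).
In Python, from workcell import arm, solve_ik, viewer, order gives the robot as it stands. The module is installed in compiled form; this text tells all that it offers. Calls block until the motion is done:
- arm.movep(position, orientation): joint-space move of the TCP to a pose.
- arm.move_straight(position, feed=0.15, orientation=None, stop_force=None): straight line of the TCP; orientation=None keeps the orientation; feed is the mean speed in m/s. With stop_force (N) it stops when the force on the tool has changed by that much, and returns True; else False.
- arm.set_joints(angles): joint-space move.
- arm.grip(opening, grasp_force=None): finger opening in m; grasp_force is the grip in N (None keeps the last); returns when the fingers have stopped.
- arm.hold(seconds).
- solve_ik(position, orientation): joint angles nearest the present ones, or None.
- arm.get_obs(): the state.
- viewer.capture(name): name is "side" or "top" or "wrist"; returns the picture (400x640x3 uint8, blue, green, red); there is no depth.
- viewer.camera_model(name): a dict with "K" (3x3 intrinsics, pixels), "R" (3x3) and "t" (3): a world point X has camera coordinates R X + t. Camera axes: x right, y down, z forward; pixel columns grow to the right and rows downward; lengths in m; the calibration is good to about 2 mm. The wrist camera is an equidistant fisheye: a pixel r from the principal point sees the ray r / f radians off the axis. A picture is of the moment at which its call begins: read the wrist's pose just before it. camera_model takes no time and is no camera call; for the wrist camera it gives the pose at the moment of the call.
A pose or a line that the arm cannot do raises arm.Unreachable and nothing moves.
- order.sign_off(): hands the job in; it is judged then, once.
The state is a dict: "t": time; "q": joint angles; "qvel": joint speeds; "joint_torque": joint torques, N m; "ee_pos": TCP position; "eef_rot": TCP orientation; "contact_force": force on the tool from outside, world axes, zero at the start; "torque": the same for the moment, N m; "opening": finger opening in m; "grasp_force": force on a finger pad.
Only numpy, scipy, OpenCV 4.12 (cv2) and the standard library are available. Lean on these libraries where they do the work, as an engineer would, in place of code of your own. Each camera call takes 0.05 s, during which the arm holds its last target. There are 200 camera calls.

## Working session

There is one attempt and no reset: what is moved stays moved. The work goes in short steps, each a Python script; the robot and the scene stay as the last script left them, time stands still between calls to the robot, and variables do not carry over. Pictures are saved under pics/ and viewed, at most 10 in all, crops included, and the job is handed in when it is done.

```bash
mkdir -p pics; python3 - <<'E'
from workcell import arm,viewer
import cv2,numpy as np
for n in ("top","side"):
    cv2.imwrite(f"pics/{n}0.png",viewer.capture(n))
    m=viewer.camera_model(n); print(n,m["K"].tolist(),np.round(m["R"],4).tolist(),m["t"])
o=arm.get_obs();print(o["t"],o["eef_rot"],o["contact_force"],o["torque"],o["opening"])
E
```

```text
top [[464.03686405858764, 0.0, 320.3342150307396], [0.0, 464.03686405858764, 192.18412188078528], [0.0, 0.0, 1.0]] [[0.0344, -0.9994, -0.0007], [-0.9738, -0.0334, -0.225], [0.2249, 0.0084, -0.9744]] [-4.59067756e-04  6.28769967e-01  9.99169633e-01]
side [[437.7708156802585, 0.0, 320.7732657269826], [0.0, 437.7708156802585, 208.68392887295468], [0.0, 0.0, 1.0]] [[-0.9985, -0.0503, -0.0193], [-0.0226, 0.7164, -0.6973], [0.0489, -0.6959, -0.7165]] [0.6282236  0.06042847 1.04826106]
0.1 [-3.06343122e+00 -6.87891619e-01  3.59925576e-04] [-0.61224348  0.38451596  0.38320189] [-0.06609987 -0.02540195 -0.0137237 ] 0.08541972520648976
```

View pics/top0.png

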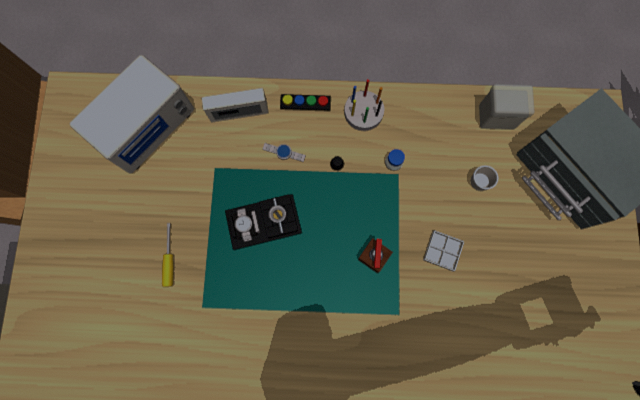

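View pics/side0.png

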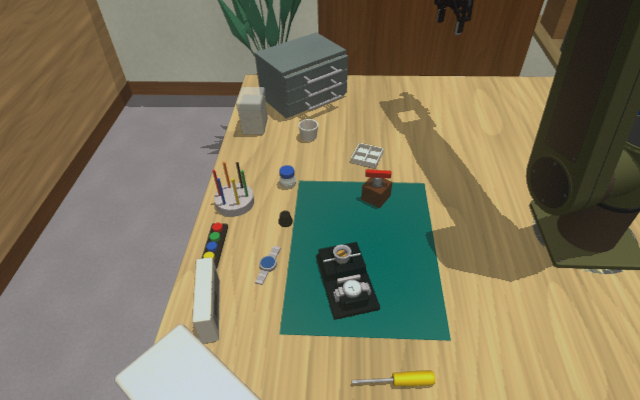

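The top view shows the key's red bar at about (377,253), the socket at about (278,214) and the watch to its left. The holder's +y therefore points image-left, roughly world +y. Next I'll locate both and look closer with the wrist camera.

```bash
cat > h.py <<'E'
from workcell import arm,viewer,solve_ik,order
import cv2,numpy as np
from scipy.spatial.transform import Rotation as R
def ray(name,uv,z,m=None):
    m=m or viewer.camera_model(name);K=m["K"];uv=np.asarray(uv,float).reshape(-1,2)
    a=(uv-[K[0][2],K[1][2]])/[K[0][0],K[1][1]]
    if name=="wrist":
        th=np.linalg.norm(a,axis=1,keepdims=True);s=np.sinc(th/np.pi)
        d=np.hstack([a*s,np.cos(th)])
    else: d=np.hstack([a,np.ones((len(a),1))])
    Rm=np.array(m["R"]);c=-Rm.T@m["t"];d=d@Rm
    return c+d*((z-c[2])/d[:,2:])
def down(yaw):  # tool z down; tool y axis (closing line) at world angle yaw
    y=np.array([np.cos(yaw),np.sin(yaw),0]);z=np.array([0,0,-1.]);x=np.cross(y,z)
    return R.from_matrix(np.c_[x,y,z]).as_rotvec()
def redbar(name,img,z,m):
    b,g,r=[img[...,i].astype(int) for i in range(3)]
    mk=((r>110)&(g<r*.4)&(b<r*.4)).astype(np.uint8)
    return mk
def best(pos,yaw):  # choose half-turn nearest the present last joint
    q=arm.get_obs()["q"];c=[]
    for k in (-1,0,1):
        s=solve_ik(pos,down(yaw+k*np.pi))
        if s is not None:c.append((abs(s[5]-q[5]),yaw+k*np.pi,s))
    return min(c,key=lambda t:t[0])
E
python3 - <<'E'
from h import *
img=cv2.imread("pics/top0.png");m=viewer.camera_model("top")
mk=redbar("top",img,0,m);mk[:230]=0
n,l,s,c=cv2.connectedComponentsWithStats(mk);i=1+s[1:,4].argmax();print(s[i],c[i])
ys,xs=np.where(l==i);P=ray("top",np.c_[xs,ys],.09,m)[:,:2];print(P.mean(0),cv2.minAreaRect((P*1000).astype(np.float32)))
print("socket",ray("top",[278,214],.06,m),"plate",ray("top",[[226,210],[293,196],[301,234],[234,248]],.015,m)[:,:2])
o=arm.get_obs();w=viewer.camera_model("wrist");Rt=R.from_rotvec(o["eef_rot"]).as_matrix();C=-np.array(w["R"]).T@w["t"]
print("cam in tool",Rt.T@(C-o["ee_pos"]),Rt.T@np.array(w["R"]).T,w["K"][0])
for p in ([.5,-.13,.25],[.55,.08,.25]):
  for y in (0,.8,1.57,-.8,-1.57):
    b=best(p,y);print(p,b[1],np.round(b[2],2))
E
```

```text
[375 239   7  29 132] [377.84090909 253.25      ]
[ 0.49079248 -0.11021398] ((491.2677307128906, -110.37325286865234), (10.122026443481445, 62.13895034790039), 85.90756225585938)
socket [[0.57609949 0.11713087 0.06      ]] plate [[0.58961844 0.24750045]
 [0.62971099 0.08763981]
 [0.53768396 0.06415996]
 [0.4989447  0.2212338 ]]
cam in tool [ 0.06552816  0.00133029 -0.13568218] [[-7.75172370e-04 -9.64901279e-01 -2.62611731e-01]
 [ 9.99999456e-01 -5.64763357e-04 -8.76697558e-04]
 [ 6.97613112e-04 -2.62612268e-01  9.64901192e-01]] [309.70691629   0.         316.96791505]
[0.5, -0.13, 0.25] 0.0 [-0.36 -0.18  1.93 -0.    1.39 -0.36]
[0.5, -0.13, 0.25] 0.8 [-0.36 -0.18  1.93 -0.    1.39 -1.16]
[0.5, -0.13, 0.25] -1.571592653589793 [-0.36 -0.18  1.93 -0.    1.39  1.21]
[0.5, -0.13, 0.25] -0.8 [-0.36 -0.18  1.93 -0.    1.39  0.44]
[0.5, -0.13, 0.25] -1.57 [-0.36 -0.18  1.93 -0.    1.39  1.21]
[0.55, 0.08, 0.25] 0.0 [ 0.05 -0.09  1.85 -0.    1.38  0.05]
[0.55, 0.08, 0.25] 0.8 [ 0.05 -0.09  1.85 -0.    1.38 -0.75]
[0.55, 0.08, 0.25] 1.57 [ 0.05 -0.09  1.85 -0.    1.38 -1.52]
[0.55, 0.08, 0.25] -0.8 [ 0.05 -0.09  1.85 -0.    1.38  0.85]
[0.55, 0.08, 0.25] -4.711592653589793 [ 0.05 -0.09  1.85  0.    1.38 -1.52]
```

```bash
python3 - <<'E'
from h import *
def look(p,yaw,z,name):
    x=R.from_rotvec(down(yaw)).as_matrix()[:,0]
    pos=np.array([*p,z])-x*.065; pos[2]=z
    arm.movep(pos,down(yaw));arm.hold(.3)
    m=viewer.camera_model("wrist");im=viewer.capture("wrist");cv2.imwrite(f"pics/{name}.png",im);np.save(f"pics/{name}.npy",m,allow_pickle=True)
    return im
a=look((.491,-.110),np.radians(-94),.19,"wk")
b=look((.576,.117),np.radians(-76),.12,"ws")
cv2.imwrite("pics/both.png",np.vstack([a[:300,80:560],b[:300,80:560]]))
print(arm.get_obs()["t"],arm.get_obs()["q"])
E
```

```text
3.575 [ 9.07484710e-02 -5.20289129e-02  2.03971209e+00 -5.19197997e-05
  1.15307141e+00  1.41865547e+00]
```

View pics/both.png

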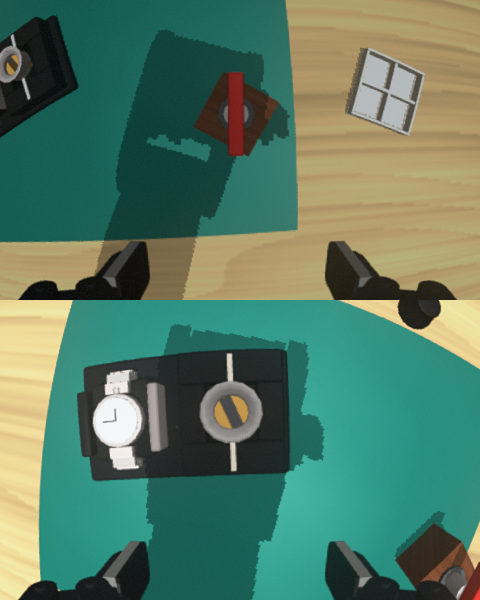

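The key's bar is seen cleanly at full-frame (316,113), the socket collar at about (311,112), the white marks roughly vertical, and the slot is visible about 30° anticlockwise of them. I'll measure these numerically.

```bash
python3 - <<'E'
from h import *
def pca(P):
    c=P.mean(0);w,v=np.linalg.eigh(np.cov((P-c).T));return np.degrees(np.arctan(v[1,1]/v[0,1])),np.sqrt(w*12)
im=cv2.imread("pics/wk.png");m=np.load("pics/wk.npy",allow_pickle=True).item()
mk=redbar("",im,0,m);n,l,s,c=cv2.connectedComponentsWithStats(mk);i=1+s[1:,4].argmax();ys,xs=np.where(l==i)
P=ray("wrist",np.c_[xs,ys],.092,m)[:,:2];r=cv2.minAreaRect((P*1000).astype(np.float32));print("key",P.mean(0),r,pca(P), -np.array(m["R"]).T@m["t"])
im=cv2.imread("pics/ws.png");m=np.load("pics/ws.npy",allow_pickle=True).item()
hsv=cv2.cvtColor(im,cv2.COLOR_BGR2HSV);roi=np.zeros(im.shape[:2],np.uint8);cv2.circle(roi,(311,112),22,1,-1)
br=((hsv[...,0]>12)&(hsv[...,0]<30)&(hsv[...,1]>100)&(hsv[...,2]>90)&(roi>0)).astype(np.uint8)
ys,xs=np.where(br);B=ray("wrist",np.c_[xs,ys],.05,m)[:,:2]
hull=cv2.convexHull(np.c_[xs,ys].astype(np.int32));hm=np.zeros_like(br);cv2.fillPoly(hm,[hull],1)
(cx,cy),rad=cv2.minEnclosingCircle(hull.astype(np.float32));print("brass",cx,cy,rad,ray("wrist",[cx,cy],.05,m),B.mean(0))
d=(hm>0)&(br==0);n,l,s,c=cv2.connectedComponentsWithStats(d.astype(np.uint8));i=1+s[1:,4].argmax();ys,xs=np.where(l==i)
S=ray("wrist",np.c_[xs,ys],.05,m)[:,:2];print("slot",S.mean(0),pca(S))
# collar outside: dark-free blob
g=(hsv[...,2]>90)&(hsv[...,1]<60);roi[:]=0;cv2.circle(roi,(311,112),36,1,-1)
h2=cv2.convexHull(np.argwhere(g&(roi>0)&(abs(np.arange(640)-311)[None]>8))[:,::-1].astype(np.int32))
# marks
roi[:]=0;cv2.circle(roi,(311,112),75,1,-1);cv2.circle(roi,(311,112),34,0,-1);roi[:,:296]=0;roi[:,326:]=0
w=(hsv[...,2]>150)&(hsv[...,1]<60)&(roi>0);ys,xs=np.where(w);M=ray("wrist",np.c_[xs,ys],.038,m)[:,:2]
up=ys<112;print("marks",up.sum(),(~up).sum(),M[up].mean(0),M[~up].mean(0),M.mean(0));dv=M[up].mean(0)-M[~up].mean(0);print(np.degrees(np.arctan2(dv[1],dv[0])))
print("collar",cv2.fitEllipse(h2)); print(ray("wrist",cv2.fitEllipse(h2)[0],.06,m), -np.array(m["R"]).T@m["t"])
E
```

```text
key [ 0.49279252 -0.11113043] ((492.29150390625, -110.87933349609375), (9.698158264160156, 61.506256103515625), 85.99645233154297) (np.float64(-3.6567646789376975), array([0.00993155, 0.06215377])) [ 0.49225392 -0.11216562  0.32573212]
brass 310.7685546875 111.58126831054688 16.942188262939453 [[0.57775572 0.11911691 0.05      ]] [0.57783014 0.11915997]
slot [0.57812307 0.11925013] (np.float64(37.87823169645204), array([0.00753682, 0.02101247]))
marks 127 119 [0.60906717 0.12806745] [0.54584859 0.11012799] [0.57848582 0.11938942]
15.842282629502211
collar ((310.4867858886719, 111.39222717285156), (61.5465202331543, 62.6920051574707), 85.79156494140625)
[[0.57780819 0.11910209 0.06      ]] [0.57729474 0.11468234 0.2563668 ]
```

```bash
python3 - <<'E'
from h import *
k=np.array([.4925,-.1110]);yaw=np.radians(-93.8)
arm.movep([*k,.16],down(yaw));arm.move_straight([*k,.0725],feed=.1,stop_force=8)
print(arm.get_obs()["ee_pos"],arm.get_obs()["contact_force"])
arm.grip(.005,60);o=arm.get_obs();print(o["opening"],o["grasp_force"],o["contact_force"],o["torque"])
arm.move_straight([*k,.18],feed=.1,stop_force=10);o=arm.get_obs();print(o["t"],o["ee_pos"],o["opening"],o["grasp_force"],o["contact_force"])
yaw=np.radians(37.9-90);s=[.5778,.1191]
arm.movep([*s,.165],down(yaw));arm.hold(.4);o=arm.get_obs();print(o["t"],o["ee_pos"],o["q"],o["contact_force"],o["torque"])
m=viewer.camera_model("wrist");im=viewer.capture("wrist");s=viewer.capture("side")
mk=redbar("",im,0,m);n,l,st,c=cv2.connectedComponentsWithStats(mk);i=1+st[1:,4].argmax();print(st[i],c[i])
ys,xs=np.where(l==i);P=ray("wrist",np.c_[xs,ys],o["ee_pos"][2]+.0195,m)[:,:2]
print(P.mean(0),cv2.minAreaRect((P*1000).astype(np.float32)))
cv2.imwrite("pics/held.png",np.vstack([im[:,80:560][100:],cv2.resize(s[150:300,220:460],None,fx=2,fy=2)]))
E
```

```text
[ 0.49313366 -0.11117532  0.07324816] [-0.94286106 -0.8716288  -1.1726233 ]
0.01762098296401999 58.56240391731262 [-0.65210593  0.1683869   3.45172682] [0.12506731 0.1248565  0.03765868]
7.3417 [ 0.49194375 -0.1108182   0.17898   ] 0.017468881922242382 58.63508462905884 [-0.17118983  0.25868005 -2.25018057]
8.7083 [0.57785816 0.11838744 0.16519541] [ 1.11101856e-01  4.99244536e-02  1.85716330e+00 -4.58934828e-05
  1.23420837e+00  1.02168531e+00] [-0.51578985 -1.55947238 -1.3087019 ] [0.03613558 0.03128101 0.04783294]
[ 303  204   29  125 3270] [317.10458716 263.56299694]
[0.58090041 0.11947504] ((578.2077026367188, 117.35107421875), (61.4284782409668, 11.299867630004883), 37.785884857177734)
```

View pics/held.png

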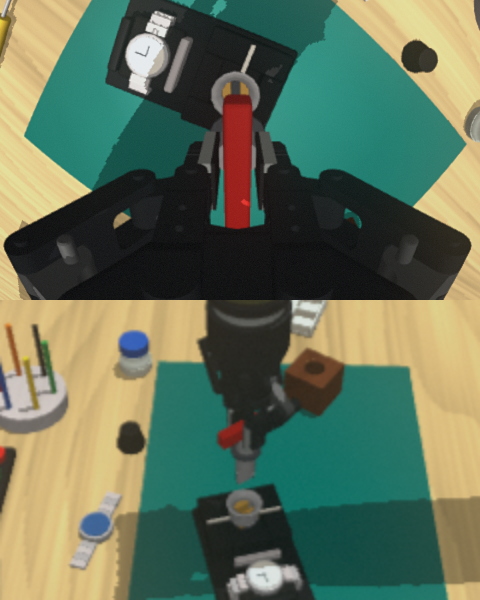

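The held key hangs upright over the socket: bar around (317,264) full-frame, collar mouth at (315,190). The 17.5 mm opening is suspicious for a 12 mm bar, so I'll zoom in on the pads.

```bash
python3 - <<'E'
from h import *
im=viewer.capture("wrist")[170:340,220:420];s=viewer.capture("side")[190:250,310:360]
a=cv2.resize(im,None,fx=3,fy=3,interpolation=2);b=cv2.resize(s,(0,0),fx=4,fy=4)
b=cv2.copyMakeBorder(b,0,a.shape[0]-b.shape[0],0,0,0)
v=cv2.convertScaleAbs(np.hstack([a,b]),alpha=2);cv2.imwrite("pics/zoom.png",v);print(v.shape)
E
```

```text
(510, 800, 3)
```

View pics/zoom.png

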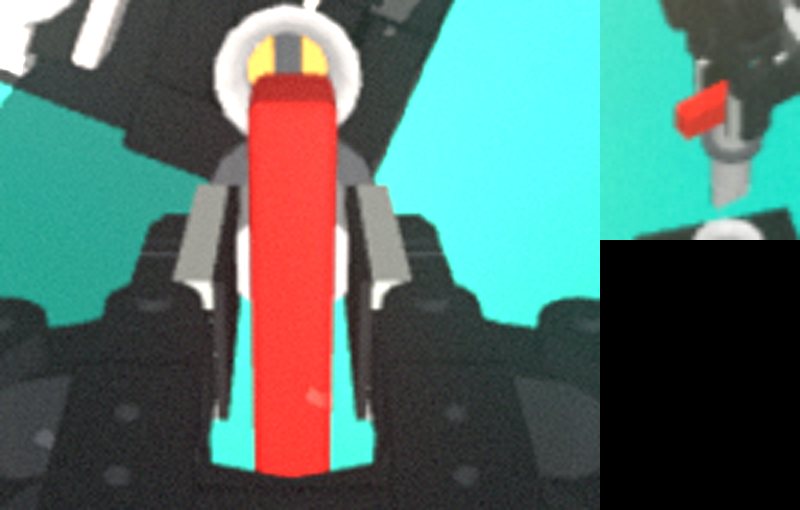

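The pads hold the round shank just under the bar, with a visible gap to the bar. The grip is firm and upright, so I'll go on with it and regrip on the bar once the tenon is in the slot. Light descent next.

```bash
cat >> h.py <<'E'
S=np.array([.5778,.1191])
def mean(n=8):
    F=[];P=[];T=[]
    for _ in range(n):
        arm.hold(.03);o=arm.get_obs();F.append(o["contact_force"]);P.append(o["ee_pos"]);T.append(o["torque"])
    return np.mean(F,0),np.mean(P,0),np.mean(T,0)
E
python3 - <<'E'
from h import *
np.set_printoptions(precision=4,suppress=True)
arm.move_straight([*S,.133],feed=.06,stop_force=6);F0,P,T0=mean();print(F0,P,T0)
hit=arm.move_straight([*S,.103],feed=.015,stop_force=5)
F,P,T=mean();print(hit,F-F0,P,T-T0,arm.get_obs()["opening"],arm.get_obs()["t"])
np.save("F0.npy",F0)
E
```

```text
[-0.0083 -0.1154 -2.0323] [0.5782 0.1191 0.1335] [ 0.0086  0.0015 -0.0273]
True [0.6675 0.1665 7.1571] [0.5782 0.1196 0.1039] [-0.0402 -0.1071  0.0294] 0.0173615843218979 12.025
```

Contact came at z = 0.104, which is the fully seated height (tip 14 mm into the slot), with no search needed. Now I'll regrip on the bar itself and turn clockwise to 15.8°.

```bash
python3 - <<'E'
from h import *
np.set_printoptions(precision=4,suppress=True)
F0=np.load("F0.npy")
arm.grip(.05);arm.hold(.2)
p=arm.get_obs()["ee_pos"];a=37.9
arm.move_straight([*S,.115],feed=.03)
arm.grip(.003,40);F,P,T=mean();o=arm.get_obs();print(o["opening"],o["grasp_force"],F-F0,P,T)
z=.115
while a>15.8:
    a=max(a-3.7,15.8);arm.move_straight([*S,z],feed=.02,orientation=down(np.radians(a-90)))
    F,P,T=mean(4);print(round(a,1),F-F0,P,T)
    if np.linalg.norm(F-F0)>12:print("stop");break
m=viewer.camera_model("wrist");im=viewer.capture("wrist");print(arm.get_obs()["t"],arm.get_obs()["eef_rot"],down(np.radians(a-90)))
cv2.imwrite("pics/turned.png",cv2.convertScaleAbs(cv2.resize(im[120:340,180:460],None,fx=2.5,fy=2.5),alpha=1.6))
E
```

```text
0.01073825320159941 41.82614207267761 [-0.1714  0.3074  1.974 ] [0.5777 0.1191 0.1149] [ 0.0448  0.0138 -0.0146]
34.2 [-0.2659  1.5274  1.591 ] [0.5776 0.1193 0.1149] [0.3611 0.127  0.0075]
30.5 [-1.0612  3.4129  1.9269] [0.5776 0.1195 0.1149] [0.7404 0.2773 0.0115]
26.8 [-1.3796  4.5149  2.479 ] [0.5777 0.1193 0.115 ] [0.957  0.3788 0.0096]
23.1 [-1.9324  4.6705  2.1873] [0.5777 0.1193 0.115 ] [1.0664 0.3884 0.0247]
19.4 [-1.5446  4.7628  2.3601] [0.5777 0.1192 0.115 ] [1.0737 0.4484 0.036 ]
15.8 [-1.5887  5.0178  2.5437] [0.5777 0.1192 0.115 ] [1.1149 0.4179 0.0406]
16.2417 [-3.1112 -0.4333  0.0003] [3.1118 0.4318 0.    ]
```

View pics/turned.png

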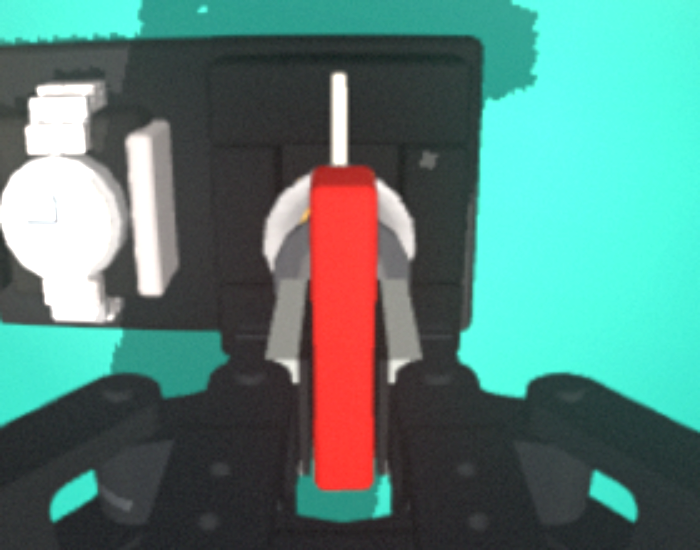

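The bar is lined up with the upper mark at (340,120) in the crop, and the drive torque of about 0.04 Nm shows the spindle turned with it. I'll release, back off and measure.

```bash
python3 - <<'E'
from h import *
np.set_printoptions(precision=4,suppress=True)
arm.grip(.06);arm.hold(.2);arm.move_straight([*S,.19],feed=.1)
yaw=np.radians(15.8-90);x=R.from_rotvec(down(yaw)).as_matrix()[:,0];p=np.array([*S,.19])-.065*x
arm.move_straight(p,feed=.15);arm.hold(.3)
m=viewer.camera_model("wrist");im=viewer.capture("wrist");sd=viewer.capture("side")
mk=redbar("",im,0,m);n,l,st,c=cv2.connectedComponentsWithStats(mk);i=1+st[1:,4].argmax();ys,xs=np.where(l==i)
P=ray("wrist",np.c_[xs,ys],.123,m)[:,:2];r=cv2.minAreaRect((P*1000).astype(np.float32));print("bar",c[i],r,P.mean(0))
cc=P.mean(0);w,v=np.linalg.eigh(np.cov((P-cc).T));print("bar ang",np.degrees(np.arctan(v[1,1]/v[0,1])))
# marks
u,vv=c[i];hsv=cv2.cvtColor(im,cv2.COLOR_BGR2HSV);w=((hsv[...,2]>120)&(hsv[...,1]<60)).astype(np.uint8)
n,l,st,c=cv2.connectedComponentsWithStats(w)
for k in range(1,n):
    if st[k,4]>25 and abs(c[k][0]-u)<15: print(st[k],c[k],ray("wrist",c[k],.038,m)[0])
print(arm.get_obs()["t"],arm.get_obs()["contact_force"])
a=cv2.resize(im[40:190,230:390],None,fx=3,fy=3);b=cv2.resize(sd[220:330,300:400],None,fx=3,fy=3)
b=cv2.copyMakeBorder(b,0,a.shape[0]-b.shape[0],0,0,0);cv2.imwrite("pics/rel.png",cv2.convertScaleAbs(np.hstack([a,b]),alpha=1.6))
E
```

```text
bar [315.223  115.3763] ((577.8428344726562, 118.78047943115234), (62.886043548583984, 11.291352272033691), 17.195484161376953) [0.5779 0.1189]
bar ang 17.35794429005887
[325 106   5  18  62] [326.4355 114.8065] [0.5806 0.1095 0.038 ]
[302 108   5  17  60] [304.1333 116.2   ] [0.5738 0.1289 0.038 ]
18.85 [ 0.5369 -0.7189 -0.9181]
```

View pics/rel.png

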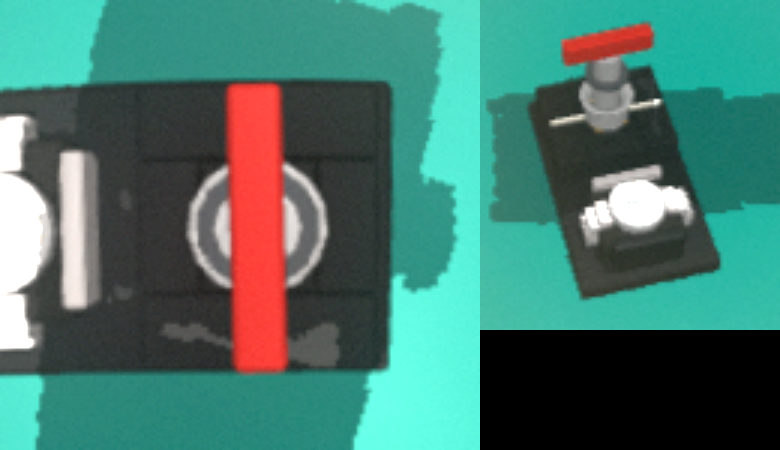

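The key stands upright, with the bar about 1.5° anticlockwise of the marks. I'll check whether the jaw moved and how deep the key sits.

```bash
python3 - <<'E'
from h import *
np.set_printoptions(precision=4,suppress=True)
h=np.array([np.cos(np.radians(15.8)),np.sin(np.radians(15.8))]);hy=np.array([-h[1],h[0]])
m0=np.load("pics/ws.npy",allow_pickle=True).item();m1=viewer.camera_model("wrist")
for im,m in ((cv2.imread("pics/ws.png"),m0),(viewer.capture("wrist"),m1)):
    hsv=cv2.cvtColor(im,cv2.COLOR_BGR2HSV);w=((hsv[...,2]>90)&(hsv[...,1]<70)).astype(np.uint8)
    n,l,st,c=cv2.connectedComponentsWithStats(w)
    for k in range(1,n):
        if st[k,4]>100:
            ys,xs=np.where(l==k);P=(ray("wrist",np.c_[xs,ys],.045,m)[:,:2]-S)*1000
            a=P@h;b=P@hy
            if abs(a.mean())<30 and 0<b.mean()<120: print("blob x",a.min(),a.max()," y",b.min(),b.max(),st[k,4])
    print()
s=viewer.capture("side");mk=redbar("",s,0,0);n,l,st,c=cv2.connectedComponentsWithStats(mk[200:300,260:420])
i=1+st[1:,4].argmax();uv=c[i]+[260,200];m=viewer.camera_model("side")
from math import hypot
for z in (.1145,.1285): 
    q=m["K"]@(np.array(m["R"])@[*S,z]+m["t"]);print("expect",z,q[:2]/q[2])
print("seen",uv,st[i])
E
```

```text
blob x -41.00663479793853 40.61324032459466  y -20.96245594134132 21.161064166629718 2458
blob x -36.27430791086066 35.27780476941074  y 61.25099267519937 101.66748252345604 3387
blob x -24.423964248459058 23.995407551209514  y 45.516095980040966 57.88762322325527 1109

blob x -36.72768486166573 36.338959126938484  y 63.35056826908168 101.68027651939484 2064
blob x -24.189910582892644 23.834160874185955  y 52.031315657560675 59.78713012919193 437
blob x -18.432261522774684 17.883458942032416  y 8.655507259337998 20.300489059349356 138

expect 0.1145 [341.4519 234.0627]
expect 0.1285 [341.5506 229.6047]
seen [341.9203 232.7681] [ 68  28  29  11 138]
```

The jaw has moved towards the watch and the key is at its seated height. I'll regrip and turn the remaining ~2° clockwise to line the bar up exactly.

```bash
python3 - <<'E'
from h import *
np.set_printoptions(precision=4,suppress=True)
g=lambda a:down(np.radians(a-90))
arm.movep([*S,.17],g(17.3));F0,_,_=mean();arm.move_straight([*S,.115],feed=.08,stop_force=6)
arm.grip(.003,40);F,P,T=mean();print(F-F0,P,T)
arm.move_straight([*S,.115],feed=.02,orientation=g(13.8));F,P,T=mean();print(F-F0,P,T)
arm.grip(.06);arm.hold(.2);arm.move_straight([*S,.19],feed=.1)
x=R.from_rotvec(g(15.8)).as_matrix()[:,0];p=np.array([*S,.19])-.065*x
arm.move_straight(p,feed=.15,orientation=g(15.8));arm.hold(.3)
m=viewer.camera_model("wrist");im=viewer.capture("wrist")
mk=redbar("",im,0,m);n,l,st,c=cv2.connectedComponentsWithStats(mk);i=1+st[1:,4].argmax();ys,xs=np.where(l==i)
P=ray("wrist",np.c_[xs,ys],.123,m)[:,:2];print(P.mean(0),cv2.minAreaRect((P*1000).astype(np.float32)))
w,v=np.linalg.eigh(np.cov((P-P.mean(0)).T));print("bar ang",np.degrees(np.arctan(v[1,1]/v[0,1])),arm.get_obs()["t"])
E
```

```text
[-0.886   1.1569  3.2634] [0.5781 0.1193 0.1156] [0.2715 0.1677 0.0248]
[-1.4427  2.3579  5.2175] [0.5781 0.1194 0.1155] [0.5103 0.2295 0.0223]
[0.5782 0.119 ] ((577.8216552734375, 118.75269317626953), (62.68217468261719, 11.010578155517578), 15.581257820129395)
bar ang 15.25540077339865 24.2583
```

```bash
python3 -c "
from h import *
print(order.sign_off())"
```

```text
the job is handed in; nothing more can be done
None
```

The job is handed in: the key stands upright and fully home in the socket, its bar within about 0.5° of the white marks; the jaw moved up towards the watch, but I did not confirm that it touches it. It took about 24 s of the 67 s, and contact forces stayed around 7 N.

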